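Calibrate the gloss meter on its black tile with the edge thumbwheel

ROBOT

A 6-joint arm with a two-finger parallel gripper is mounted at the origin on a cart in front of the work surface, level with it; the furniture and walls round the work are solid. World frame = base frame: x ahead of the robot, y to its left, z up, the work surface at z = 0. Lengths are in m, angles in rad, forces in N, time in s.
With the tool pointing down it reaches from about 0.275 to 0.875 m from the base axis. Payload 12.5 kg.
Tool frame: the origin (TCP) lies between the finger pads; the fingertips stand ahead of it and the grasp point (between the pads) is the TCP (r.tcp_to_tips is the z of the fingertips in the tool frame, in m); z points along the fingers, y is the line along which they close (so a half turn about z gives the same grasp; the last joint's range is limited). The gripper opens to 85 mm and grips with 20 to 120 N. Pads are 22 mm wide; open, the fingers measure 114 mm over their backs; the gripper's body (76 mm by 85 mm) begins 54 mm behind the grasp point. The pads swing forward as they close: fully open they stand 13 mm farther back than shut.
Start: joints at [1.213, 0.351, 1.652, -0, 1.139, -0.085], TCP at [0.148, 0.53, 0.25] pointing down, gripper open.
Joint ranges: [-2.75, 2.75], [-0.79, 2.1], [0.01, 2.65], [-1.57, 4.71], [0.07, 3.14], [-2.87, 2.87]. Speed limits (rad/s): [2.22, 2.22, 2.79, 3.14, 3.14, 3.14].

INTERFACE

Orientations are given as [roll, pitch, yaw] about the fixed x, y, z axes, in that order (R = Rz(yaw) Ry(pitch) Rx(roll)).
In Python, from plant import r, optics gives the robot as it stands.
- The arm moves only by the tool jog_arm, never from a script. Its argument "series" is a list that holds one entry, the list of rows, each a list of 7 numbers: the shift along the tool's x, y, z in m, then the turn, a rotation vector about the tool's x, y, z in rad, then the opening, from 0 (shut) to 1 (fully open). In form: [[[tx, ty, tz, wx, wy, wz, grip], ...]]. A call has 1 to 12 rows; each row shifts and turns the commanded pose from where the row before left it, along the tool's axes as they then stand; what a row does not reach is not made up. A row lasts 1/8 s, in which the tool goes at most 62.5 mm and 10.7 degrees, less where a joint would pass 70% of its speed; a pose out of reach is approached as far as the arm can. A call is refused whole if a number of a shift passes 0.0625 or a number of a turn 0.188, either way. A call with a gripper value outside its range is refused whole. The fingers move at their own pace and stop on an object; "newtons" is the grip in N (left out, the last holds). Time passes only in rows, so rows that do not move let the fingers close. It gives the time, the measured TCP pose, the force, the opening and the grip force at its end, in the units of the state.
- r.get_state(): the state, without advancing time (a new reading comes with each control period).
- optics.get_image(name): name is "scene" or "top" or "wrist"; returns (picture, depth): 420x560x3 uint8, red, green, blue; 420x560 float32, m along the optical axis (not along the pixel's ray), 0 where there is no reading.
- optics.camera_params(name): a dict with "mtx" (3x3 intrinsics, pixels), "rvec" (rotation vector, rad) and "tvec" (3), from world to camera coordinates, as OpenCV has them; the wrist camera has in their place "T_tool_cam" (4x4, takes a point from camera to tool coordinates, whose origin is the TCP and whose axes are the flange's). Camera axes: x right, y down, z forward; pixel columns grow to the right and rows downward; lengths in m; the calibration is good to about 2 mm. A picture is of the moment at which its call begins: read the wrist's pose just before it. camera_params takes no time and is no camera call.
- r.sign_off(): hands the job in; it is judged then, once.
The state is a dict: "time_s": time; "joint_positions": joint angles; "qd": joint speeds; "joint_efforts": joint torques, N m; "tool_pos": TCP position; "ee_rot": TCP orientation; "contact_force": force on the tool from outside, world axes, zero at the start; "ft_torque": the same for the moment, N m; "grip_width": finger opening in m; "finger_force": force on a finger pad.
Only numpy, scipy, OpenCV 4.12 (cv2) and the standard library are available. Lean on these libraries where they do the work, as an engineer would, in place of code of your own. Each camera call takes 0.05 s, during which the arm holds its last target. There are 200 camera calls.

TASK

Calibrate the hand-held gloss meter: pick it up and set it down gently in its calibration holder, flat on the black glass tile between the steel tabs. Then, with one fingertip, roll the ribbed thumbwheel that stands out of the slot in its top panel until the dark cursor on the screen lies beside the orange index, pressing the wheel only lightly, as its fine arbor must not be pushed hard. Finally take the hand away; leave the other things on the table alone.

Things in the scene. Friction and masses are not known exactly. Their poses are not given: they have to be found in the camera images.
- meter: gloss meter, loose, about 0.4 kg: white box with grey foot, 50 mm along its x, 110 along its y, top panel 55 mm above its underside. Origin: centre of the underside, z up. Grip it across the 50 mm (its x) on the black ribbed pads in the middle of the long sides, 22 to 44 mm above the underside. Screen in the +y half of the top panel, thumbwheel in the -y half
- wheel_slot (a point): centre of the thumbwheel's slot in the plane of the top panel (meter frame: 0, -28, 55 mm); slot 34 mm long along the meter's y, 10 mm wide. How far the wheel stands out of it differs from meter to meter (4.5 to 9.5 mm) and is not measured: feel for it
- cal_wheel (a joint): angle of the black ribbed thumbwheel (36 mm diameter, 8 mm wide, axle along the meter's x), rad, range -2 to 2; grows as its top moves to the meter's +y. Never press it with more than 12 N. It turns with about 1.1 N along the rim, stays where it is left, and follows a fingertip drawn straight across its top along the meter's y under 3 to 8 N
- cursor (a joint): dark cursor bar on the screen: position along the meter's y in m (0 = middle of the screen, travel -0.018 to 0.018). The wheel drives it: 10 mm of rim travel to +y moves it 5 mm to +y (9 mm per rad)
- index (a joint): orange index bar beside the screen, same scale as the cursor, in m: preset to the tile's value, where the cursor must end (equal values). The cursor starts 10 to 27 mm to the -y side of it
- cursor_mark (a point): middle of the dark cursor bar, 2.6 mm wide along the meter's y; in the meter frame y = 22 mm + cursor; 0 to 6 mm below the top panel in the screen's window
- index_mark (a point): middle of the index bar, 2.6 mm wide along the meter's y, 1 mm above the top panel; in the meter frame y = 22 mm + index
- holder: calibration holder, fixed: grey plate 78 mm (its x) by 138 mm (its y), top face 12 mm above the table; origin: centre of its underside. In it the black glass tile on a sprung bed, top at 15 mm; the meter stands on it, underside 13 to 15.5 mm above the table, long side along the holder's y, either way round. Steel tabs round it, up to 29 mm high, leave 54 by 114 mm clear, flared at the top
- screw_pot: bystander: white pot with green lid, 45 mm diameter, 43 mm high; origin under its centre
- sanding_block: bystander: cork sanding block 48x85x25 mm; origin under its centre
- tweezers: bystander: tweezers 18x120x8 mm lying down; origin under the centre
- yellow_pencil: bystander: yellow pencil 150 mm long; origin under the centre
- grey_rubber: bystander: round grey rubber 12x54x12 mm; origin under its centre
- red_chuck: bystander: red chuck 14x58x14 mm; origin under its centre
- nest (a point): point on the holder's axis level with the plate's top face, 12 mm above the table. The sprung tile bed carries the meter without yielding; under a further push of about 3 N or more it goes down, 5 N per mm, 2.5 mm at most
There are look-alikes about, which are no part of the job. Of the things that look like the holder, the larger one is meant.

How it is judged:
By the outcome, as a careful person would: the job done as asked, in the order asked, and still so for the second after the job is handed in, with the robot touching nothing.
It also fails if it takes over 64 s, if anything falls off the work surface, if the arm or the gripper's body presses on something with over 40 N, if the wrist force passes 120 N, or if a joint passes its speed limit or range.

## Working session

There is one attempt and no reset: what is moved stays moved. The work goes in short steps, Python scripts to look and compute and a tool call to move; the robot and the scene stay as the last step left them, time stands still between calls to the robot, and variables do not carry over. Pictures are saved under pics/ and viewed, at most 10 in all, crops included, and the job is handed in when it is done.

Besides the shell and the picture viewer there is one more tool, called by a JSON object that holds its "api" and its "payload", one argument or row to a line. jog_arm: Moves the arm, as the interface text tells. Its arguments: {"type":"object","properties":{"series":{"type":"array","items":{"type":"array","items":{"type":"array","items":{"type":"number"}}}},"newtons":{"type":"number"}},"required":["series"]}

```bash
ls; mkdir -p pics; python3 - <<'E'
from plant import r, optics
import cv2, numpy as np
print(r.get_state(), r.tcp_to_tips)
for n in ["top","scene"]:
    p,d=optics.get_image(n); cv2.imwrite(f"pics/{n}0.png",p[:,:,::-1]); np.savez(f"{n}0.npz",p=p,d=d)
    print(optics.camera_params(n))
print(optics.camera_params("wrist"))
E
```

```text
pics
{'time_s': 0.0, 'joint_positions': array([ 1.21342260e+00,  3.51212891e-01,  1.65243662e+00,  1.08833388e-05,
        1.13912558e+00, -8.46293593e-02]), 'qd': array([ 0.00070835,  0.00065041,  0.00141334, -0.00034594, -0.00182578,
        0.0003131 ]), 'joint_efforts': array([-6.30625473e-04, -5.06085849e+01, -2.91412193e+01, -1.42807767e-04,
        4.21033386e-03,  1.10473269e-05]), 'tool_pos': array([0.14803259, 0.52937147, 0.24976644]), 'ee_rot': array([-3.14041528e+00, -1.09793791e-04,  2.86884366e+00]), 'contact_force': array([-0.40159341, -0.04230044, -0.48401501]), 'ft_torque': array([ 0.0057159 , -0.02772168, -0.00027546]), 'finger_force': 0.0, 'grip_width': 0.08544063080522121} 0.019
{'mtx': array([[456.58429679,   0.        , 277.64823564],
       [  0.        , 456.58429679, 204.07282113],
       [  0.        ,   0.        ,   1.        ]]), 'rvec': array([ 2.1868095 , -2.19850791,  0.06166934]), 'tvec': array([0.00199653, 0.53203955, 1.61539936])}
{'mtx': array([[459.5081344 ,   0.        , 274.49052587],
       [  0.        , 459.5081344 , 210.69685512],
       [  0.        ,   0.        ,   1.        ]]), 'rvec': array([ 2.11114693, -1.22164267,  0.50887309]), 'tvec': array([-0.26907501,  0.37713466,  1.1263823 ])}
{'mtx': array([[300.20962425,   0.        , 280.98311173],
       [  0.        , 300.20962425, 210.83076814],
       [  0.        ,   0.        ,   1.        ]]), 'T_tool_cam': array([[-8.44007101e-04, -9.47231244e-01, -3.20549930e-01,
         8.14353231e-02],
       [ 9.99999181e-01, -1.10785361e-03,  6.40733712e-04,
        -3.51438683e-04],
       [-9.62045389e-04, -3.20549126e-01,  9.47231404e-01,
        -1.24122243e-01],
       [ 0.00000000e+00,  0.00000000e+00,  0.00000000e+00,
         1.00000000e+00]])}
```

View pics/top0.png

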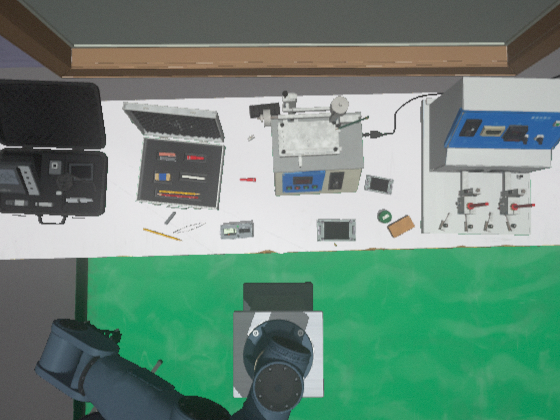

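View pics/scene0.png

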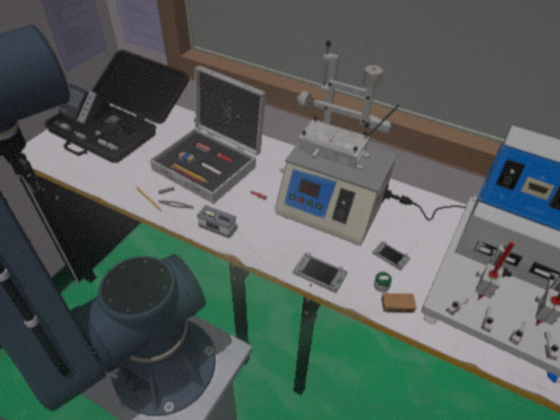

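Top view: the meter is at about (237,230) and the larger holder at (336,230). The smaller look-alike holder is at (378,184). The box in the black case at (15,180) could be taken for the meter, but it doesn't match a white box with a grey foot. I'll get coarse positions and a close crop.

```bash
cat > h.py <<'E'
import numpy as np, cv2
from scipy.spatial.transform import Rotation as R
from plant import r, optics
def fixed(n):
    c=optics.camera_params(n); Rm=cv2.Rodrigues(np.array(c["rvec"]))[0]
    return c["mtx"],Rm.T,-Rm.T@c["tvec"]
def wrist(st):
    c=optics.camera_params("wrist"); T=np.eye(4); T[:3,:3]=R.from_euler("xyz",st["ee_rot"]).as_matrix(); T[:3,3]=st["tool_pos"]
    T=T@c["T_tool_cam"]; return c["mtx"],T[:3,:3],T[:3,3]
def onplane(cam,uv,z):
    K,A,o=cam; uv=np.atleast_2d(np.float64(uv)); d=np.c_[uv,np.ones(len(uv))]@np.linalg.inv(K).T@A.T
    return o+d*((z-o[2])/d[:,2])[:,None]
def project(cam,P):
    K,A,o=cam; q=(np.atleast_2d(P)-o)@A@K.T; return q[:,:2]/q[:,2:]
def cloud(cam,d):
    K,A,o=cam; v,u=np.mgrid[:d.shape[0],:d.shape[1]]
    q=np.stack([u,v,np.ones_like(u)],-1)@np.linalg.inv(K).T*d[...,None]
    return q@A.T+o
def snap(name):
    st=r.get_state(); p,d=optics.get_image("wrist"); cv2.imwrite(f"pics/{name}.png",p[:,:,::-1]); np.savez(f"{name}.npz",p=p,d=d,ee_rot=st["ee_rot"],tool_pos=st["tool_pos"])
    return st,p,d
E
python3 - <<'E'
from h import *
c=fixed("top"); print(c[2])
print("meter",onplane(c,(237,230),.055)," holder",onplane(c,(336,230),.012),"small",onplane(c,(378,184),.012))
z=np.load("top0.npz"); P=cloud(c,z["d"])
for u,v in [(237,230),(336,230),(280,235),(336,222),(224,230),(248,230)]: print(u,v,P[v,u].round(3))
im=z["p"][150:260,130:430]
cv2.imwrite("pics/c0.png",cv2.resize(im[:,:,::-1],None,fx=2.6,fy=2.6,interpolation=cv2.INTER_CUBIC))
st=r.get_state(); Rm=R.from_euler("xyz",st["ee_rot"]).as_matrix(); print(Rm.round(3))
E
```

```text
[ 4.40035469e-01 -9.64003018e-04  1.64284906e+00]
meter [[0.44037109 0.14077154 0.055     ]]  holder [[ 0.43850041 -0.20842416  0.012     ]] small [[ 0.60238794 -0.36109825  0.012     ]]
237 230 [0.44  0.141 0.055]
336 230 [ 0.439 -0.208  0.015]
280 235 [ 0.422 -0.009  0.001]
336 222 [ 0.467 -0.209  0.013]
224 230 [0.441 0.187 0.045]
248 230 [0.44  0.103 0.052]
[[-0.963  0.269 -0.   ]
 [ 0.269  0.963 -0.001]
 [ 0.    -0.001 -1.   ]]
```

View pics/c0.png

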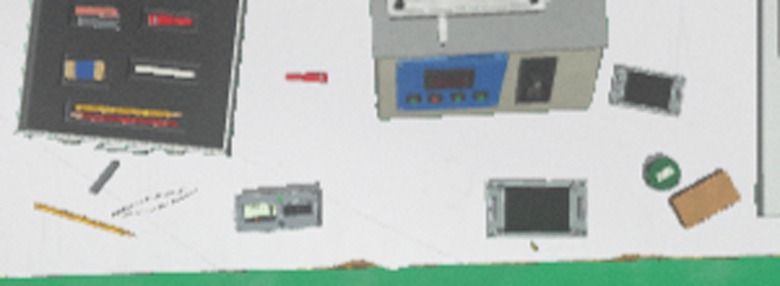

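The crop shows the meter at crop (280,207), with its pale screen on the left (world +y) and the wheel on the right. The large holder is at crop (535,207) and the small decoy holder at (648,90). Next I move the wrist camera above the meter with the tool yaw at about 90°.

```bash
cat >> h.py <<'E'
def plan(target,yaw,n,st=None,start=None,nd=4):
    """rows (tool-frame shift, turn) from the present pose to target (vertical tool, yaw), n equal world steps"""
    st=st or r.get_state(); p0,R0=st["tool_pos"],R.from_euler("xyz",st["ee_rot"])
    R1=R.from_euler("xyz",[np.pi,0,yaw]); w=(R0.inv()*R1).as_rotvec()
    out=[]; P=p0.copy(); Q=R0
    for i in range(n):
        tgt=p0+(np.array(target)-p0)*(i+1)/n
        t=np.round(Q.inv().apply(tgt-P),nd); dw=np.round(w/n,4)
        out.append([float(x) for x in np.r_[t,dw]]); P=P+Q.apply(t); Q=Q*R.from_rotvec(dw)
    return out
E
python3 - <<'E'
from h import *
for x in plan([.44,.16,.25],np.pi/2,10): print(x)
E
```

```text
[-0.0381, -0.0277, 0.0, -0.0001, 0.0001, 0.1298]
[-0.0413, -0.0226, 0.0, -0.0001, 0.0001, 0.1298]
[-0.0439, -0.017, 0.0, -0.0001, 0.0001, 0.1298]
[-0.0457, -0.0112, -0.0, -0.0001, 0.0001, 0.1298]
[-0.0468, -0.0051, -0.0, -0.0001, 0.0001, 0.1298]
[-0.0471, 0.0009, -0.0, -0.0001, 0.0001, 0.1298]
[-0.0466, 0.007, -0.0001, -0.0001, 0.0001, 0.1298]
[-0.0452, 0.013, 0.0, -0.0001, 0.0001, 0.1298]
[-0.0432, 0.0187, -0.0, -0.0001, 0.0001, 0.1298]
[-0.0404, 0.0242, -0.0001, -0.0001, 0.0001, 0.1298]
```

{"api": "jog_arm", "payload": {
  "series": [
    [[-0.038,-0.028,0,0,0,0.13,1],[-0.041,-0.023,0,0,0,0.13,1],[-0.044,-0.017,0,0,0,0.13,1],[-0.046,-0.011,0,0,0,0.13,1],[-0.047,-0.005,0,0,0,0.13,1],[-0.047,0.001,0,0,0,0.13,1],[-0.047,0.007,0,0,0,0.13,1],[-0.045,0.013,0,0,0,0.13,1],[-0.043,0.019,0,0,0,0.13,1],[-0.04,0.024,0,0,0,0.13,1],[0,0,0,0,0,0,1],[0,0,0,0,0,0,1]]
  ]
}}

```text
time_s: 1.6
tool_pos: [0.4395, 0.1601, 0.25]
ee_rot: [-3.141, -0.0, 1.569]
contact_force: [-0.2, 0.7, -0.4]
grip_width: 0.0852
finger_force: 0.0
```

```bash
python3 - <<'E'
from h import *
st,p,d=snap("w1"); print(st["tool_pos"],st["ee_rot"],st["contact_force"])
E
```

```text
[0.43950255 0.16011521 0.2500284 ] [-3.14080065e+00 -2.15871888e-05  1.56943203e+00] [-0.16129139  0.70917989 -0.38683253]
```

View pics/w1.png

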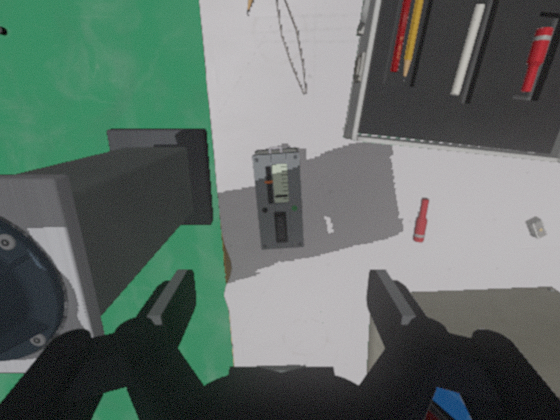

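The wrist view shows the meter at about (279,200). The screen is at (280,183) toward +y, the orange index is left of it near (267,182), and the wheel is at (281,227). The fingers will straddle the meter. Next I fit the pose of the top panel from depth.

```bash
cat >> h.py <<'E'
def panel(P,d,lo,hi,ctr,rad=.09):
    m=(d>0)&(P[...,2]>lo)&(P[...,2]<hi)&(np.hypot(P[...,0]-ctr[0],P[...,1]-ctr[1])<rad)
    n,l,s,_=cv2.connectedComponentsWithStats(m.astype(np.uint8)); k=1+np.argmax(s[1:,4]); m=l==k
    (c,wh,a)=cv2.minAreaRect(np.float32(P[m][:,:2]*1000))
    return m,c,wh,a,np.median(P[m][:,2])
E
python3 - <<'E'
from h import *
z=np.load("w1.npz"); cam=wrist(z); P=cloud(cam,z["d"])
m,c,wh,a,h=panel(P,z["d"],.05,.062,(.44,.14)); print(m.sum(),c,wh,a,h)
c1=np.median(P[240:300,330:380].reshape(-1,3),0); print("table",c1)
# box by rows: edges
for v in range(156,248,10):
    u=np.where(m[v])[0]; print(v,u.min(),u.max(),P[v,u.min()].round(4),P[v,u.max()].round(4))
for b in[(235,320,140,260)]:
    im=z["p"][b[2]:b[3],b[0]:b[1]]; cv2.imwrite("pics/w1c.png",cv2.resize(im[:,:,::-1],None,fx=5,fy=5,interpolation=cv2.INTER_CUBIC))
E
```

```text
3959 (437.2883605957031, 143.66754150390625) (49.99643325805664, 110.09224700927734) 3.860868215560913 0.05530700346612061
table [5.34128390e-01 4.11915373e-02 1.52420903e-04]
156 252 298 [0.4099 0.1957 0.0561] [0.4584 0.1955 0.0552]
166 253 298 [0.4105 0.185  0.0551] [0.4585 0.1849 0.0553]
176 254 299 [0.4112 0.1741 0.0551] [0.4598 0.1741 0.0553]
186 255 299 [0.412  0.1631 0.0552] [0.46   0.163  0.0552]
196 256 300 [0.4128 0.152  0.0562] [0.4613 0.1516 0.0551]
206 257 300 [0.4135 0.1402 0.0553] [0.4614 0.1404 0.0564]
216 258 301 [0.4143 0.1283 0.0552] [0.4628 0.1283 0.0553]
226 259 302 [0.4151 0.116  0.0547] [0.4642 0.1161 0.0551]
236 260 302 [0.4159 0.1033 0.0541] [0.4644 0.1039 0.0557]
246 261 302 [0.4168 0.0906 0.0541] [0.4647 0.091  0.0552]
```

View pics/w1c.png

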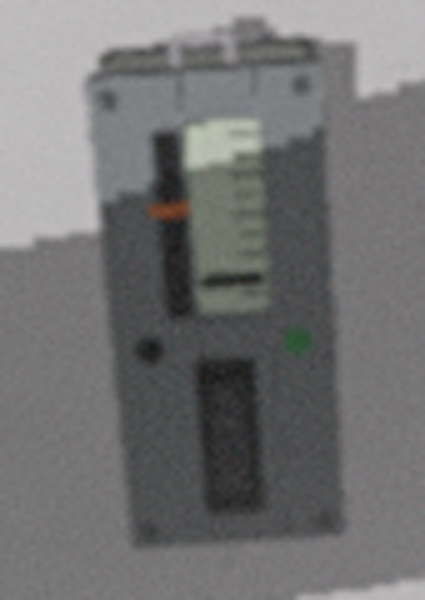

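The panel fit gives 50.0 x 110.1 mm centred at (0.4373, 0.1437), yaw +3.86°, top at 55.3 mm, which matches the stated sizes. The index is about 14 px (roughly 16 mm) to the +y side of the cursor. Now descend to grasp.

{"api": "jog_arm", "payload": {
  "series": [
    [[-0.0164,-0.0022,0.03,0,0,-0.0344,1],[0,0,0.05,0,0,-0.0344,1],[0,0,0.05,0,0,0,1],[0,0,0.03,0,0,0,1],[0,0,0.027,0,0,0,1],[0,0,0.027,0,0,0,1],[0,0,0,0,0,0,1],[0,0,0,0,0,0,1]]
  ]
}}

```text
time_s: 2.65
tool_pos: [0.4378, 0.1441, 0.0372]
ee_rot: [3.141, -0.0, 1.639]
contact_force: [-0.7, -0.1, -0.6]
grip_width: 0.0855
finger_force: 0.0
```

{"api": "jog_arm", "payload": {
  "series": [
    [[0,0,0,0,0,0,0],[0,0,0,0,0,0,0],[0,0,0,0,0,0,0],[0,0,0,0,0,0,0],[0,0,0,0,0,0,0],[0,0,0,0,0,0,0]]
  ],
  "newtons": 45
}}

```text
time_s: 3.4
tool_pos: [0.4379, 0.1436, 0.0371]
ee_rot: [3.141, -0.0, 1.638]
contact_force: [-2.9, 1.3, 8.5]
grip_width: 0.0495
finger_force: 46.7
```

Gripped with 49.5 mm opening. Lift, then carry it past the holder so the wrist camera can see the holder.

{"api": "jog_arm", "payload": {
  "series": [
    [[0,0,-0.01,0,0,0,0],[0,0,-0.03,0,0,0,0],[0,0,-0.05,0,0,0,0],[0,0,-0.05,0,0,0,0],[0,0,-0.045,0,0,0,0]]
  ]
}}

```text
time_s: 4.03
tool_pos: [0.4372, 0.1434, 0.2235]
ee_rot: [3.141, -0.0, 1.638]
contact_force: [1.3, 0.4, -3.7]
grip_width: 0.0494
finger_force: 48.4
```

{"api": "jog_arm", "payload": {
  "series": [
    [[-0.02,-0.001,0,0,0,0,0],[-0.045,-0.003,0,0,0,0,0],[-0.05,-0.003,0,0,0,0,0],[-0.05,-0.003,0,0,0,0,0],[-0.05,-0.003,0,0,0,0,0],[-0.05,-0.003,0,0,0,0,0],[-0.05,-0.003,0,0,0,0,0],[-0.05,-0.003,0,0,0,0,0],[-0.05,-0.003,0,0,0,0,0],[-0.04,-0.003,0,0,0,0,0],[-0.02,-0.001,0,0,0,0,0],[0,0,0,0,0,0,0]]
  ]
}}

```text
time_s: 5.52
tool_pos: [0.4402, -0.3326, 0.2212]
ee_rot: [-3.141, -0.001, 1.636]
contact_force: [-0.2, 0.2, -3.3]
grip_width: 0.0493
finger_force: 48.4
```

```bash
python3 - <<'E'
from h import *
st,p,d=snap("w2"); print(st["tool_pos"],st["ee_rot"],st["contact_force"],st["grip_width"])
E
```

```text
[ 0.44016516 -0.33261473  0.22118951] [-3.14122211e+00 -5.34699156e-04  1.63642359e+00] [-0.20708073  0.23778812 -3.27096018] 0.049267781987398424
```

View pics/w2.png

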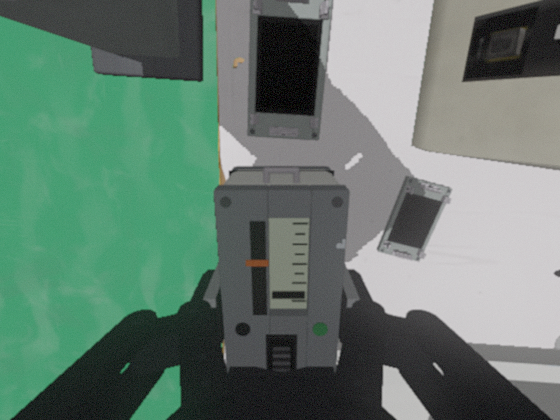

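The larger holder is at about (290,70), with its black tile spanning (257..323, 16..117), and the decoy is at (415,218). The held meter is at (282,275). Its index is at row 263 and its cursor at row 296. Next I measure the holder and the held meter from depth.

```bash
python3 - <<'E'
from h import *
z=np.load("w2.npz"); cam=wrist(z); d=z["d"]; P=cloud(cam,d)
tp=z["tool_pos"]
def fit(m,name):
    n,l,s,_=cv2.connectedComponentsWithStats(m.astype(np.uint8)); k=1+np.argmax(s[1:,4]); m=l==k
    c,wh,a=cv2.minAreaRect(np.float32(P[m][:,:2]*1000)); print(name,s[k],np.round(c,1),np.round(wh,1),round(a,2),np.median(P[m][:,2]).round(4))
near=np.hypot(P[...,0]-.4385,P[...,1]+.208)<.1
fit((d>0)&near&(P[...,2]>.006)&(P[...,2]<.035),"holder all")
dark=z["p"].max(2)<40
fit(dark&near,"tile")
# dark tile with ray onto z=.015
n,l,s,_=cv2.connectedComponentsWithStats((dark&near).astype(np.uint8)); k=1+np.argmax(s[1:,4]); v,u=np.where(l==k)
q=onplane(cam,np.c_[u,v],.015); c,wh,a=cv2.minAreaRect(np.float32(q[:,:2]*1000)); print("tile ray",c,wh,a, np.median(P[l==k][:,2]))
fit((d>0)&near&(P[...,2]>.02)&(P[...,2]<.035),"tabs")
m=(d>0)&near&(P[...,2]>.02)&(P[...,2]<.035); n,l,s,ce=cv2.connectedComponentsWithStats(m.astype(np.uint8))
for i in range(1,n):
    if s[i,4]>8: Q=P[l==i]; print("tab",s[i,4],ce[i].round(),Q.min(0).round(4),Q.max(0).round(4))
fit((d>0)&(np.hypot(P[...,0]-tp[0],P[...,1]-tp[1])<.08)&(P[...,2]>.232)&(P[...,2]<.246),"meter")
# holder from top cam
t=np.load("top0.npz"); ct=fixed("top"); Pt=cloud(ct,t["d"]); m=(np.hypot(Pt[...,0]-.4385,Pt[...,1]+.208)<.1)&(Pt[...,2]>.007)&(Pt[...,2]<.035); print("top",m.sum(),cv2.minAreaRect(np.float32(Pt[m][:,:2]*1000)))
E
```

```text
holder all [  247     0    85   140 10598] [ 438.7 -214.7] [ 78.1 129.9] 0.23 0.0149
tile [ 256   16   65   99 5693] [ 439.2 -210.6] [61.  86.6] 0.16 0.0156
tile ray (439.0830383300781, -210.69497680664062) (60.88142013549805, 86.54612731933594) 0.2055530846118927 0.015589793396454221
tabs [269 126  29   9 193] [ 439.  -270.6] [29.2  6.2] 0.28 0.0275
tab 81 [258.   5.] [ 0.4055 -0.1653  0.0202] [ 0.4115 -0.1568  0.0307]
tab 105 [323.   7.] [ 0.4652 -0.1652  0.0203] [ 0.4716 -0.1547  0.0314]
tab 70 [254. 118.] [ 0.406  -0.2656  0.0214] [ 0.4119 -0.2567  0.0319]
tab 70 [313. 122.] [ 0.4658 -0.2658  0.0201] [ 0.4719 -0.2559  0.0312]
tab 193 [283. 130.] [ 0.4244 -0.2737  0.0202] [ 0.4536 -0.2675  0.0316]
meter [  189   184   184   189 23885] [ 440.2 -320.6] [76.4 86.5] 2.56 0.2394
top 829 ((453.5689697265625, -205.50485229492188), (158.05706787109375, 194.11734008789062), 6.020376205444336)
```

```bash
python3 - <<'E'
from h import *
z=np.load("w2.npz"); cam=wrist(z); d=z["d"]; P=cloud(cam,d)
Rt=R.from_euler("xyz",z["ee_rot"]); L=Rt.inv().apply((P-z["tool_pos"]).reshape(-1,3)).reshape(P.shape)*1000
m=(d>0)&(L[...,2]>-21)&(L[...,2]<-15)
print(L[270,225:235,2].round(1),L[270,320,:])
for v in (200,230,260,290): u=np.where(m[v,200:370])[0]+200; print(v,u.min(),u.max(),L[v,u.min()].round(1),L[v,u.max()].round(1))
for u in (235,260,300,330): v=np.where(m[150:300,u])[0]+150; print(u,v.min(),L[v.min(),u].round(1),L[v.min()+1,u].round(1))
for x in plan([.4389,-.2106,.22],np.pi/2+.0035,3): print(x)
E
```

```text
[-18.1 -18.1 -18.3 -17.  -18.2 -18.7 -17.9 -18.  -18.5 -19.2] [ 21.33592312  16.44475527 -18.46429157]
200 213 348 [ 50.2 -24.2 -17.8] [ 49.9  25.9 -17. ]
230 216 345 [ 38.5 -23.8 -18.3] [ 38.5  25.2 -18.5]
260 218 343 [ 25.9 -23.8 -18.6] [ 25.7  25.4 -18.2]
290 206 355 [ 10.4 -30.4 -15.8] [ 10.6  31.7 -16.2]
235 187 [ 54.5 -16.2 -15.2] [ 54.  -16.3 -14.9]
260 187 [ 54.6  -6.8 -15.7] [ 54.4  -6.8 -16.5]
300 188 [ 54.4   8.  -16.3] [ 54.5   7.8 -18.4]
330 186 [ 54.8  19.2 -15. ] [ 54.5  19.2 -15.2]
[0.0403, 0.0022, 0.0004, -0.0002, -0.0003, 0.021]
[0.0403, 0.0014, 0.0004, -0.0002, -0.0003, 0.021]
[0.0404, 0.0006, 0.0004, -0.0002, -0.0003, 0.021]
```

Relative to the same camera, the held meter sits at (-0.4, +0.8) mm in the tool frame. The TCP target is therefore (0.4381, -0.2102), with seating expected at z≈0.0517.

{"api": "jog_arm", "payload": {
  "series": [
    [[0.0405,0.0019,0,0,0,0.021,0],[0.0405,0.0011,0,0,0,0.021,0],[0.0405,0.0004,0,0,0,0.0205,0],[0,0,0.04,0,0,0,0],[0,0,0.05,0,0,0,0],[0,0,0.03,0,0,0,0],[0,0,0.016,0,0,0,0],[0,0,0,0,0,0,0],[0,0,0,0,0,0,0]]
  ]
}}

```text
time_s: 6.7
tool_pos: [0.4389, -0.2109, 0.0865]
ee_rot: [3.14, 0.001, 1.575]
contact_force: [0.4, 0.1, -3.6]
grip_width: 0.0496
finger_force: 48.2
```

```bash
python3 - <<'E'
from h import *
s=r.get_state(); print(s["tool_pos"].round(4),s["ee_rot"].round(4),s["contact_force"].round(2)); print(plan([.4381,-.2102,.065],np.pi/2+.0035,1))
E
```

```text
[ 0.4389 -0.2109  0.0865] [3.1400e+00 1.0000e-03 1.5753e+00] [ 0.36  0.07 -3.56]
[[0.0007, -0.0009, 0.0215, 0.0016, 0.001, 0.001]]
```

{"api": "jog_arm", "payload": {
  "series": [
    [[0.0007,-0.0008,0.006,0,0,0,0],[0,0,0.01,0,0,0,0],[0,0,0.007,0,0,0,0],[0,0,0.005,0,0,0,0],[0,0,0.003,0,0,0,0],[0,0,0.0015,0,0,0,0],[0,0,0,0,0,0,0]]
  ]
}}

```text
time_s: 7.58
tool_pos: [0.4375, -0.2101, 0.0528]
ee_rot: [3.142, 0.0, 1.575]
contact_force: [1.0, -0.8, -3.2]
grip_width: 0.0496
finger_force: 48.3
```

{"api": "jog_arm", "payload": {
  "series": [
    [[0,0,0.0005,0,0,0,0],[0,0,0.0005,0,0,0,0],[0,0,0,0,0,0,0]]
  ]
}}

```text
time_s: 7.95
tool_pos: [0.4376, -0.2102, 0.0521]
ee_rot: [3.141, 0.0, 1.575]
contact_force: [-2.1, 0.8, 2.3]
grip_width: 0.0493
finger_force: 49.2
```

{"api": "jog_arm", "payload": {
  "series": [
    [[0,0,0.0004,0,0,0,0],[0,0,0.0003,0,0,0,0],[0,0,0,0,0,0,0]]
  ]
}}

```text
time_s: 8.32
tool_pos: [0.4376, -0.2102, 0.0514]
ee_rot: [3.141, 0.0, 1.575]
contact_force: [-2.8, 1.3, 5.6]
grip_width: 0.0496
finger_force: 49.5
```

Seated. Release and retreat upward to look.

{"api": "jog_arm", "payload": {
  "series": [
    [[0,0,-0.0005,0,0,0,0.3],[0,0,0,0,0,0,0.8],[0,0,0,0,0,0,1],[0,0,0,0,0,0,1],[0,0,0,0,0,0,1],[0,0,-0.02,0,0,0,1],[0,0,-0.05,0,0,0,1],[0,0,-0.05,0,0,0,1],[0,0,-0.02,0,0,0,1],[0,0,0,0,0,0,1]]
  ]
}}

```text
time_s: 9.57
tool_pos: [0.438, -0.2104, 0.1927]
ee_rot: [3.139, 0.001, 1.575]
contact_force: [-0.4, 0.1, -0.2]
grip_width: 0.0852
finger_force: 0.0
```

```bash
cat >> h.py <<'E'
def marks(p,P,c,yaw,ztop):
    """cursor and index in meter y (mm), given the meter's panel centre c (m), yaw and panel height"""
    pass
E
python3 - <<'E'
from h import *
st,p,d=snap("w3"); cam=wrist(st); P=cloud(cam,d); print(st["tool_pos"].round(4),st["ee_rot"].round(4),st["contact_force"].round(2))
m,c,wh,a,h=panel(P,d,.064,.076,(.4385,-.2105)); print(m.sum(),c,wh,a,h)
hsv=cv2.cvtColor(p,cv2.COLOR_RGB2HSV)
v,u=np.where(m); print("bbox",u.min(),u.max(),v.min(),v.max())
b=[u.min()-25,u.max()+25,v.min()-25,v.max()+25]; b[0]=max(b[0],0);b[2]=max(b[2],0)
im=p[b[2]:b[3],b[0]:b[1]]; cv2.imwrite("pics/w3c.png",cv2.resize(im[:,:,::-1],None,fx=3,fy=3,interpolation=cv2.INTER_CUBIC)); print(b)
E
```

```text
[ 0.438  -0.2104  0.1927] [3.1391e+00 1.5000e-03 1.5751e+00] [-0.37  0.08 -0.22]
6899 (437.9923095703125, -210.26287841796875) (50.08366775512695, 110.07427978515625) 0.225250244140625 0.07028440859170262
bbox 249 310 144 265
[np.int64(224), np.int64(335), np.int64(119), np.int64(290)]
```

View pics/w3c.png

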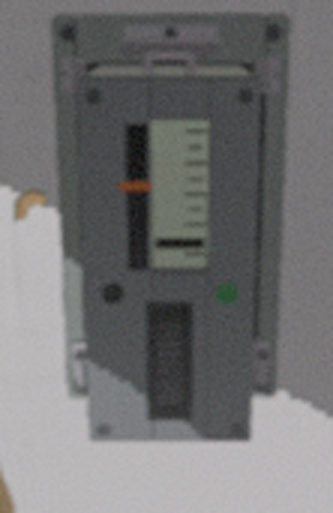

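The meter is seated flat in the holder: the panel is at 70.3 mm, centred at (438.0, -210.3) with yaw 0.2°. In the crop, the orange index is at (135,185) and the cursor at (180,243). Next I quantify the marks and plan the wheel approach with a shut gripper, offset 5 mm so that one fingertip does the work.

```bash
python3 - <<'E'
s=open('h.py').read(); i=s.index("def marks"); s=s[:i]+'''def marks(p,cam,c=(.4380,-.2103),yaw=.0039,zt=.0703,zc=None):
    """cursor and index, meter y - 22 (mm), by searching along the known columns of the panel resampled at 0.1 mm"""
    ax=np.array([np.cos(yaw),np.sin(yaw)]); ay=np.array([-np.sin(yaw),np.cos(yaw)]); y=np.arange(-20,20,.1)
    def strip(x0,x1,z):
        out=[]
        for x in np.arange(x0,x1,.5):
            q=np.c_[np.array(c)+np.outer(np.full(len(y),x)/1000,ax)+np.outer((y+22)/1000,ay),np.full(len(y),z)]
            uv=project(cam,q).astype(np.float32); out.append(cv2.remap(p,uv[:,:1],uv[:,1:],cv2.INTER_LINEAR)[:,0].astype(float))
        return np.mean(out,0)
    a=strip(-9.5,-5.5,zt+.001); o=np.clip(a[:,0]-a[:,2],0,None); w=np.where(o>.5*o.max(),o,0); idx=(w*y).sum()/w.sum()
    b=strip(-1,3,zc or zt-.003).mean(1); k=np.abs(y)<18.5; g=np.clip(np.median(b[k])-b,0,None)*k; j=np.argmax(cv2.GaussianBlur(g[:,None],(1,25),0)); w=np.where(np.abs(y-y[j])<3,g,0); cur=(w*y).sum()/w.sum()
    return cur,idx,o.max(),g.max()
'''; open('h.py','w').write(s)
E
python3 - <<'E'
from h import *
z=np.load("w3.npz"); cam=wrist(z); d=z["d"]; P=cloud(cam,d); Q=(P-[.4380,-.2103,.0703])*1000
for dz in (0,-.003,-.006): print(marks(z["p"],cam,zc=.0703+dz))
s=(abs(Q[...,0])<10)&(abs(Q[...,1]-22)<20); print("screen z",np.percentile(Q[s][:,2],[5,25,50,75,95]).round(1))
w=(abs(Q[...,0])<3)&(abs(Q[...,1]+28)<16)
for y in range(-44,-12,3):
    k=w&(abs(Q[...,1]-y)<1.5); print(y,Q[k][:,2].round(1).max() if k.any() else None,np.median(Q[k][:,2]).round(1))
print(plan([.4430,-.2383,.115],np.pi/2+.0039,4))
z1=np.load("w1.npz")
print(marks(z1["p"],wrist(z1),c=(.4373,.1437),yaw=.0674,zt=.0553))
E
```

```text
(np.float64(-13.444568942789255), np.float64(3.5517549117552467), np.float64(75.125), np.float64(80.125))
(np.float64(-14.33997583867662), np.float64(3.5517549117552467), np.float64(75.125), np.float64(80.16666666666667))
(np.float64(-15.236426995218764), np.float64(3.5517549117552467), np.float64(75.125), np.float64(80.04166666666667))
screen z [ -5.6 177.8 184.7 189.5 192.7]
-44 0.9 0.8
-41 2.9 1.4
-38 4.8 3.6
-35 6.9 5.2
-32 7.2 6.4
-29 7.3 6.3
-26 8.0 6.7
-23 7.0 5.8
-20 5.7 4.2
-17 5.1 2.7
-14 3.3 0.9
[[-0.0071, 0.0014, 0.0191, 0.0001, 0.0001, 0.0001], [-0.007, 0.0013, 0.0191, 0.0001, 0.0001, 0.0001], [-0.0071, 0.0014, 0.0191, 0.0001, 0.0001, 0.0001], [-0.0071, 0.0013, 0.0191, 0.0001, 0.0001, 0.0001]]
(np.float64(-14.483373077717404), np.float64(3.082836354187296), np.float64(68.0), np.float64(67.375))
```

The cursor is at about -14.3 and the index at +3.55 (mm), so about 18 mm of cursor travel is needed, or about 36 mm of rim. The wheel stands about 7 mm proud, so contact is expected at TCP z≈0.096. Shut the fingers and approach, then feel.

{"api": "jog_arm", "payload": {
  "series": [
    [[-0.015,0.002,0,0,0,0,0],[-0.02,0.003,0.02,0,0,0,0],[0,0,0.04,0,0,0,0],[0,0,0.02,0,0,0,0],[0,0,0.01,0,0,0,0],[0,0,0,0,0,0,0],[0,0,0,0,0,0,0],[0,0,0,0,0,0,0]]
  ],
  "newtons": 20
}}

```text
time_s: 10.62
tool_pos: [0.443, -0.2453, 0.1023]
ee_rot: [3.141, 0.001, 1.575]
contact_force: [-0.2, -0.0, 0.2]
grip_width: 0.0001
finger_force: 0.0
```

{"api": "jog_arm", "payload": {
  "series": [
    [[0,0,0.001,0,0,0,0],[0,0,0.001,0,0,0,0],[0,0,0.001,0,0,0,0],[0,0,0,0,0,0,0],[0,0,0,0,0,0,0]]
  ]
}}

```text
time_s: 11.25
tool_pos: [0.4426, -0.2451, 0.0986]
ee_rot: [-3.142, 0.0, 1.575]
contact_force: [0.1, -0.4, -0.3]
grip_width: -0.0
finger_force: 0.0
```

{"api": "jog_arm", "payload": {
  "series": [
    [[0,0,0.0007,0,0,0,0],[0,0,0.0007,0,0,0,0],[0,0,0,0,0,0,0]]
  ]
}}

```text
time_s: 11.62
tool_pos: [0.4426, -0.245, 0.0971]
ee_rot: [-3.141, -0.0, 1.575]
contact_force: [0.8, 0.3, -0.4]
grip_width: 0.0002
finger_force: 0.0
```

{"api": "jog_arm", "payload": {
  "series": [
    [[0,0,0.0006,0,0,0,0],[0,0,0,0,0,0,0]]
  ]
}}

```text
time_s: 11.88
tool_pos: [0.4426, -0.245, 0.0966]
ee_rot: [-3.142, -0.0, 1.575]
contact_force: [-0.4, -0.1, 0.5]
grip_width: -0.0005
finger_force: 0.0
```

{"api": "jog_arm", "payload": {
  "series": [
    [[0,0,0.0005,0,0,0,0],[0,0,0,0,0,0,0]]
  ]
}}

```text
time_s: 12.12
tool_pos: [0.4426, -0.245, 0.0961]
ee_rot: [-3.142, -0.0, 1.575]
contact_force: [0.7, -0.8, 0.0]
grip_width: -0.0003
finger_force: 0.0
```

{"api": "jog_arm", "payload": {
  "series": [
    [[0,0,0.0005,0,0,0,0],[0,0,0,0,0,0,0]]
  ]
}}

```text
time_s: 12.38
tool_pos: [0.4426, -0.2451, 0.0955]
ee_rot: [-3.142, -0.0, 1.575]
contact_force: [-0.5, -0.4, 0.7]
grip_width: -0.0001
finger_force: 0.0
```

{"api": "jog_arm", "payload": {
  "series": [
    [[0,0,0.0004,0,0,0,0],[0,0,0,0,0,0,0]]
  ]
}}

```text
time_s: 12.62
tool_pos: [0.4427, -0.2451, 0.0953]
ee_rot: [3.141, 0.0, 1.575]
contact_force: [-0.3, -0.4, 1.4]
grip_width: 0.0002
finger_force: 0.8
```

Contact is beginning at TCP z≈0.0954, which puts the wheel about 6 mm proud.

{"api": "jog_arm", "payload": {
  "series": [
    [[0,0,0.0004,0,0,0,0],[0,0,0,0,0,0,0]]
  ]
}}

```text
time_s: 12.88
tool_pos: [0.4427, -0.2451, 0.0949]
ee_rot: [3.141, 0.0, 1.575]
contact_force: [-1.6, 1.6, 4.3]
grip_width: -0.0005
finger_force: 2.1
```

{"api": "jog_arm", "payload": {
  "series": [
    [[0,0,0.0003,0,0,0,0],[0,0,0,0,0,0,0]]
  ]
}}

```text
time_s: 13.12
tool_pos: [0.4427, -0.2451, 0.0946]
ee_rot: [3.141, 0.0, 1.575]
contact_force: [-1.5, 0.2, 5.6]
grip_width: 0.0001
finger_force: 2.7
```

5.6 N is in the band. Draw toward +y.

{"api": "jog_arm", "payload": {
  "series": [
    [[0.002,0,0,0,0,0,0],[0.002,0,0,0,0,0,0],[0.002,0,0,0,0,0,0],[0,0,0,0,0,0,0]]
  ]
}}

```text
time_s: 13.62
tool_pos: [0.4427, -0.2392, 0.0947]
ee_rot: [3.141, 0.0, 1.575]
contact_force: [-1.3, -0.3, 6.0]
grip_width: -0.0003
finger_force: 2.7
```

```bash
python3 - <<'E'
from h import *
st,p,d=snap("w4"); cam=wrist(st); print(st["contact_force"].round(2)); print(marks(p,cam))
E
```

```text
[-1.3  -0.26  5.99]
(np.float64(-11.467649834109396), np.float64(3.4441134826160966), np.float64(89.75), np.float64(99.06250000000001))
```

The cursor follows (+2.9 mm for 6 mm drawn). Continue the stroke.

{"api": "jog_arm", "payload": {
  "series": [
    [[0.002,0,0,0,0,0,0],[0.002,0,0,0,0,0,0],[0.002,0,0,0,0,0,0],[0.002,0,0,0,0,0,0],[0,0,0,0,0,0,0]]
  ]
}}

```text
time_s: 14.3
tool_pos: [0.4427, -0.2311, 0.0947]
ee_rot: [3.141, 0.0, 1.575]
contact_force: [-1.4, -0.2, 4.5]
grip_width: 0.0003
finger_force: 2.6
```

```bash
python3 - <<'E'
from h import *
st,p,d=snap("w5"); cam=wrist(st); print(st["contact_force"].round(2)); print(marks(p,cam))
E
```

```text
[-1.4  -0.24  4.47]
(np.float64(-7.335276996533275), np.float64(3.3516824583870157), np.float64(86.25), np.float64(97.125))
```

Lift, return 15 mm, and set down again.

{"api": "jog_arm", "payload": {
  "series": [
    [[0,0,-0.004,0,0,0,0],[-0.008,0,0,0,0,0,0],[-0.007,0,0,0,0,0,0],[0,0,0.002,0,0,0,0],[0,0,0.001,0,0,0,0],[0,0,0.0006,0,0,0,0],[0,0,0,0,0,0,0]]
  ]
}}

```text
time_s: 15.22
tool_pos: [0.4426, -0.2461, 0.095]
ee_rot: [-3.142, 0.0, 1.575]
contact_force: [-1.8, -0.9, 2.9]
grip_width: -0.0
finger_force: 1.8
```

{"api": "jog_arm", "payload": {
  "series": [
    [[0,0,0.0003,0,0,0,0],[0,0,0,0,0,0,0]]
  ]
}}

```text
time_s: 15.48
tool_pos: [0.4426, -0.2461, 0.0947]
ee_rot: [3.142, 0.0, 1.575]
contact_force: [-1.9, -1.4, 4.9]
grip_width: -0.0003
finger_force: 2.4
```

{"api": "jog_arm", "payload": {
  "series": [
    [[0.002,0,0,0,0,0,0],[0.002,0,0,0,0,0,0],[0.002,0,0,0,0,0,0],[0.002,0,0,0,0,0,0],[0.002,0,0,0,0,0,0],[0.002,0,0,0,0,0,0],[0.002,0,0,0,0,0,0],[0,0,0,0,0,0,0]]
  ]
}}

```text
time_s: 16.48
tool_pos: [0.4426, -0.2319, 0.0947]
ee_rot: [3.142, -0.0, 1.575]
contact_force: [-2.7, -0.6, 5.5]
grip_width: 0.0001
finger_force: 2.6
```

{"api": "jog_arm", "payload": {
  "series": [
    [[0,0,-0.004,0,0,0,0],[-0.008,0,-0.004,0,0,0,0],[-0.01,0,-0.01,0,0,0,0],[-0.01,0,-0.02,0,0,0,0],[-0.005,0,-0.02,0,0,0,0],[0,0,0,0,0,0,0],[0,0,0,0,0,0,0]]
  ]
}}

```text
time_s: 17.35
tool_pos: [0.4424, -0.265, 0.1521]
ee_rot: [-3.141, -0.0, 1.575]
contact_force: [-0.6, 0.7, -0.1]
grip_width: -0.0002
finger_force: 0.0
```

```bash
python3 - <<'E'
from h import *
st,p,d=snap("w6"); cam=wrist(st); print(st["tool_pos"],cam[2]); P=cloud(cam,d)
for dz in (0,-.003,-.006): print(marks(p,cam,zc=.0703+dz))
m,c,wh,a,h=panel(P,d,.064,.076,(.4385,-.2105)); print(m.sum(),c,wh,a,h)
ci=np.round(project(cam,[.439,-.2103+.022-.0005,.067])[0]).astype(int); print(ci,P[ci[1]-12:ci[1]+13:4,ci[0],2].round(4))
b=[ci[0]-60,ci[0]+60,max(ci[1]-60,0),ci[1]+60]; cv2.imwrite("pics/w6c.png",cv2.resize(p[b[2]:b[3],b[0]:b[1],::-1],None,fx=5,fy=5,interpolation=cv2.INTER_CUBIC)); print(b)
E
```

```text
[ 0.44242323 -0.26499867  0.15210887] [ 0.44313728 -0.18313037  0.27626596]
(np.float64(-0.4210411804955721), np.float64(3.452379951665774), np.float64(94.5), np.float64(116.54166666666666))
(np.float64(-0.5040704108449297), np.float64(3.452379951665774), np.float64(94.5), np.float64(116.70833333333333))
(np.float64(-0.5854189466481511), np.float64(3.452379951665774), np.float64(94.5), np.float64(117.31250000000001))
11891 (438.1270446777344, -210.49667358398438) (50.18899154663086, 110.19249725341797) 0.15422740578651428 0.07037099258061358
[275 119] [0.0645 0.0656 0.0647 0.0687 0.0649 0.0667 0.0647]
[np.int64(215), np.int64(335), np.int64(59), np.int64(179)]
```

View pics/w6c.png

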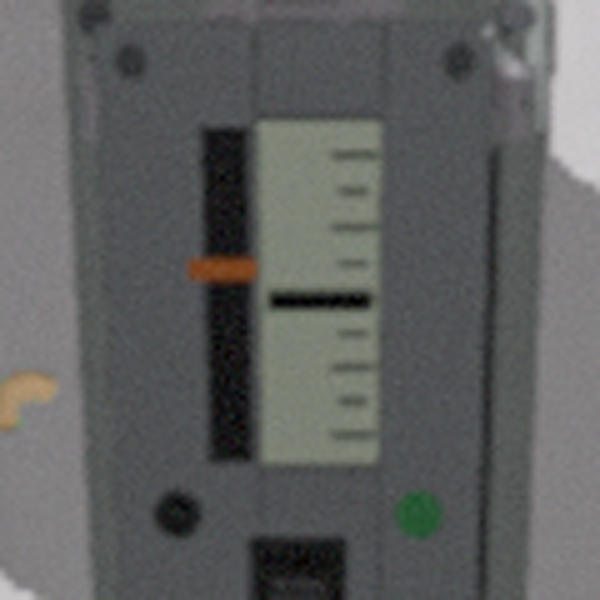

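The crop shows the index at (223,269) and the cursor at (320,300). The cursor is at -0.5 and the index at +3.45, so 3.97 mm remains, i.e. 8.0 mm of rim.

{"api": "jog_arm", "payload": {
  "series": [
    [[0.011,0,0.02,0,0,0,0],[0.0117,0,0.02,0,0,0,0],[0,0,0.01,0,0,0,0],[0,0,0.005,0,0,0,0],[0,0,0.0012,0,0,0,0],[0,0,0.0006,0,0,0,0],[0,0,0,0,0,0,0],[0,0,0,0,0,0,0]]
  ]
}}

```text
time_s: 18.4
tool_pos: [0.4427, -0.2425, 0.096]
ee_rot: [3.141, 0.0, 1.575]
contact_force: [-1.0, -0.2, -0.5]
grip_width: -0.0001
finger_force: 0.0
```

{"api": "jog_arm", "payload": {
  "series": [
    [[0,0,0.0003,0,0,0,0],[0,0,0,0,0,0,0]]
  ]
}}

```text
time_s: 18.65
tool_pos: [0.4426, -0.2424, 0.0955]
ee_rot: [3.142, 0.0, 1.575]
contact_force: [-0.8, 0.7, 1.2]
grip_width: -0.0002
finger_force: 0.0
```

{"api": "jog_arm", "payload": {
  "series": [
    [[0,0,0.0005,0,0,0,0],[0,0,0.0003,0,0,0,0],[0,0,0,0,0,0,0]]
  ]
}}

```text
time_s: 19.02
tool_pos: [0.4427, -0.2424, 0.0949]
ee_rot: [3.141, 0.0, 1.575]
contact_force: [-0.2, -0.0, 4.4]
grip_width: 0.0001
finger_force: 2.3
```

```bash
python3 - <<'E'
from h import *
st,p,d=snap("w7"); print(st["tool_pos"],st["contact_force"].round(2)); print(marks(p,wrist(st),zc=.066))
E
```

```text
[ 0.44272245 -0.24243622  0.09486239] [-0.22 -0.02  4.36]
(np.float64(-0.6101907820171026), np.float64(3.4003710001549163), np.float64(91.875), np.float64(109.0625))
```

{"api": "jog_arm", "payload": {
  "series": [
    [[0.002,0,0,0,0,0,0],[0.002,0,0,0,0,0,0],[0.002,0,0,0,0,0,0],[0.001,0,0,0,0,0,0],[0.001,0,0,0,0,0,0],[0,0,0,0,0,0,0],[0,0,0,0,0,0,0]]
  ]
}}

```text
time_s: 19.95
tool_pos: [0.4427, -0.2343, 0.0947]
ee_rot: [3.141, -0.0, 1.575]
contact_force: [-0.9, -1.0, 6.0]
grip_width: 0.0001
finger_force: 2.6
```

```bash
python3 - <<'E'
from h import *
st,p,d=snap("w8"); print(st["tool_pos"],st["contact_force"].round(2)); print(marks(p,wrist(st),zc=.066))
E
```

```text
[ 0.44265911 -0.23426875  0.09473188] [-0.89 -1.05  6.03]
(np.float64(3.438460660229978), np.float64(3.428454452405655), np.float64(87.375), np.float64(102.5))
```

Cursor and index agree. Lift straight off and verify from directly above the marks, where there is no parallax.

{"api": "jog_arm", "payload": {
  "series": [
    [[0,0,-0.003,0,0,0,0],[0,0,-0.008,0,0,0,0],[-0.01,0,-0.015,0,0,0,0],[-0.015,0,-0.02,0,0,0,0],[-0.006,0,-0.012,0,0,0,0],[0,0,0,0,0,0,0],[0,0,0,0,0,0,0]]
  ]
}}

```text
time_s: 20.88
tool_pos: [0.4424, -0.2648, 0.1521]
ee_rot: [-3.141, -0.001, 1.575]
contact_force: [-0.5, -0.0, 0.1]
grip_width: -0.0002
finger_force: 0.0
```

```bash
python3 - <<'E'
from h import *
st,p,d=snap("w9"); cam=wrist(st); print(st["tool_pos"],cam[2]); P=cloud(cam,d)
for z in (.0703,.066,.0643): print(marks(p,cam,zc=z))
m,c,wh,a,h=panel(P,d,.064,.076,(.4385,-.2105)); print(c,wh,a,h)
b=[215,335,59,179]; cv2.imwrite("pics/w9c.png",cv2.resize(p[b[2]:b[3],b[0]:b[1],::-1],None,fx=5,fy=5,interpolation=cv2.INTER_CUBIC))
E
```

```text
[ 0.44240235 -0.26477975  0.15209399] [ 0.44313292 -0.18294937  0.27627608]
(np.float64(3.5712240002867346), np.float64(3.4503990240434383), np.float64(94.625), np.float64(113.45833333333334))
(np.float64(3.5360228320530243), np.float64(3.4503990240434383), np.float64(94.625), np.float64(114.56250000000001))
(np.float64(3.5243962869908425), np.float64(3.4503990240434383), np.float64(94.625), np.float64(114.41666666666667))
(438.20098876953125, -210.6136932373047) (50.13046646118164, 109.50474548339844) 0.11913231760263443 0.07041604209304131
```

View pics/w9c.png

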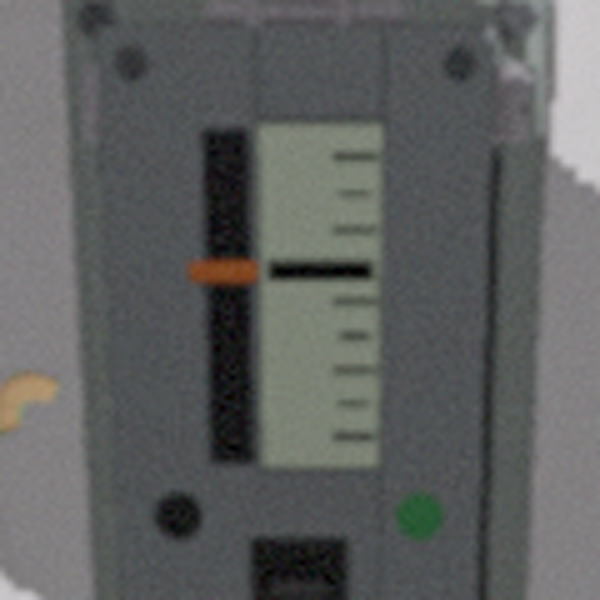

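The cursor at (320,271) lies beside the index at (223,272), within 0.1 mm. The meter is still seated and the hand is clear. Hand it in.

```bash
python3 -c "from plant import r; print(r.sign_off())"
```

```text
the job is handed in; nothing more can be done
None
```

The gloss meter is flat in the larger holder, and its cursor is within about 0.1 mm of the orange index. The highest wheel-press reading was 6.0 N. The hand was clear and the job was handed in at about 21 s.

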